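# Lock the water filter cartridge into its leaning quick coupler

### The arm

A 7-joint arm with a two-finger parallel gripper is mounted at the origin on a cart in front of the work surface, level with it; the furniture and walls round the work are solid. World frame = base frame: x ahead of the robot, y to its left, z up, the work surface at z = 0. Lengths are in m, angles in degrees, forces in N, time in s.
With the tool pointing down it reaches from about 0.425 to 0.875 m from the base axis. Payload 4.7 kg.
Tool frame: the origin (TCP) lies midway between the tips of the shut fingers; the grasp point (between the pads) lies 19 mm behind it; z points along the fingers, x is the direction in which the jaws open and shut, and the axes are right-handed (so a half turn about z gives the same grasp; the last joint's range is limited). The gripper opens to 87 mm and grips with 3 to 60 N. Pads are 19 mm wide; open, the fingers measure 117 mm over their backs; the gripper's body (75 mm by 190 mm) begins 51 mm behind the grasp point.
Start: joints at [66.87, 18.392, -4.016, 83.108, 1.295, 78.541, -3.26], TCP at [0.264, -0.594, 0.223] pointing down, gripper open.
Joint ranges: [-163.93, 163.93], [-17.29, 119.83], [-79.2, 71.16], [3.27, 140.29], [-89.18, 269.18], [5.43, 117.66], [-154.24, 154.24]. Speed limits (degrees/s): [147.25, 147.25, 180, 180, 180, 180, 180].

### API

Orientations are given as [roll, pitch, yaw] about the fixed x, y, z axes, in that order (R = Rz(yaw) Ry(pitch) Rx(roll)).
In Python, from cell import telemetry, optics, env gives the robot as it stands.
- The arm moves only by the tool arm_command, never from a script. Its arguments are lists of equal length, an entry for each row: "translation": the shift along the tool's x, y, z in cm, a list of three; "twist": the turn about the tool's z in degrees. In form: {"translation": [[x, y, z], ...], "twist": [twist, ...]}. A call has 1 to 10 rows; each row shifts and turns the pose as measured when the row begins, along the tool's axes as they then stand; what a row does not reach is not made up. A row lasts 1/8 s, in which the tool goes at most 62.5 mm and 10.7 degrees, less where a joint would pass 70% of its speed; a pose out of reach is approached as far as the arm can. A call is refused whole if a number of a shift passes 6.25 or a number of a turn 10.7, either way. A call with a gripper value outside its range is refused whole. "grip" is the opening in per cent of the stroke, from 0 (shut) to 100 (fully open), set as the call begins (left out, the last holds). The fingers move at their own pace and stop on an object; "force" is the grip in N (left out, the last holds). Time passes only in rows, so rows that do not move let the fingers close. It gives the time, the measured TCP pose, the force and the opening at its end, in the units of the state.
- telemetry.get_obs(): the state, without advancing time (a new reading comes with each control period).
- optics.read_camera(name): name is "scene" or "side" or "wrist"; returns a dict with "img" (400x640x3 uint8, blue, green, red), "fx", "fy", "cx", "cy" (pixels), "extrinsics" (4x4, takes a point from camera to world coordinates); the wrist camera has in their place "hand_eye" (4x4, takes a point from camera to tool coordinates, whose origin is the TCP and whose axes are the tool frame's). Camera axes: x right, y up, looking along -z (the intrinsics and any distortion apply to the point x, -y, -z); pixel columns grow to the right and rows downward; lengths in m; the calibration is good to about 2 mm. A picture is of the moment at which its call begins: read the wrist's pose just before it. There is no depth.
- env.sign_off(): hands the job in, once; it reports no verdict.
The state is a dict: "time_s": time; "qpos": joint angles; "joint_velocities": joint speeds; "effort": joint torques, N m; "tool_pos": TCP position; "tool_rot": TCP orientation; "force": force on the tool from outside, world axes, zero at the start; "wrist_torque": the same for the moment, N m; "grip_width": finger opening in m.
Only numpy, scipy, OpenCV 4.12 (cv2) and the standard library are available. Lean on these libraries where they do the work, as an engineer would, in place of code of your own. Each camera call takes 0.05 s, during which the arm holds its last target. There are 200 camera calls.

### The job

Pull the coupler's sprung sleeve back by its handle tab and twist it to the right so that the hook holds it back, and let go of it. Take the filter cartridge, the tallest of the three plugs in the wooden rack, and seat it fully home in the socket; then twist the sleeve back and let it spring fully forward, so that the cartridge is locked, and let go of everything. Leave the two short caps in the rack and disturb nothing else on the worktop.

Things in the scene. Friction and masses are not known exactly. Their poses are not given: they have to be found in the camera images.
- socket_mouth (a point): Centre of the mouth of the quick coupler's socket, top of a steel barrel leaning 26 degrees from vertical, to the left. z axis: along the barrel, out of the mouth; y: level, away from the robot (within 20 degrees); x: square to both, to the right and up. Socket 27 mm across inside (33 mm at the lip), 46 mm deep; barrel 38 mm outside, lip 42 mm.
- tab_grip (a point): Grip point of the sleeve's aluminium tab, on an arm toward the robot, 85 mm from the barrel's axis; sleeve forward it is 1 mm past the mouth along z. The tab is a plate parallel to the axis: 28 mm long radially, 14 mm thick (pinch it tangentially), top 17 mm above this point, arm 17 mm below. At twist 0 it stands at -107 degrees about z from socket_mouth's x. Moves with the sleeve.
- sleeve (a joint): Position of the sprung sleeve along the barrel, m. 0 = fully forward (toward the mouth); it can be pulled back, toward the base, up to 0.020. A spring pushes it forward with 6 N at 0 and 9 N at 0.020. While forward it twists by no more than about 0.12 rad.
- collar (a joint): Twist of the sleeve about the barrel, rad, 0 to 0.62; it grows anticlockwise seen from above (the tab goes to the right). Pulled back beyond 0.017 the sleeve twists with light friction; beyond about 0.45 its lug lies under the hook, which keeps the sleeve back (near 0.015) when let go. Twisted back below about 0.1 the lug is free and the spring drives the sleeve forward.
- cartridge_mid (a point): Filter cartridge: the tallest of three plugs standing in the rack, spigot down. Point on its axis, about half-way up its plain round white grip, 40 mm across, 55 mm high (top 26 mm above this point). Below: a flange 48 mm across, 6 mm thick, and a steel spigot 24 mm across, 45 mm long, grooved. z axis: along it, away from the spigot. 106 mm long in all, about 0.14 kg.
- cartridge_shoulder (a point): Point on the cartridge's axis at the underside of its flange, 35 mm below cartridge_mid; the spigot reaches 45 mm farther. Fully home, the flange lies on the socket's mouth: this point meets socket_mouth, axes in line. Its turn about its axis does not matter.
- cap_ribbed_mid (a point): Short blanking cap with a ribbed round grip 38 mm across, standing in the rack: not wanted. Point on its axis half-way up the grip, which tops out 11 mm above.
- cap_winged_mid (a point): Short blanking cap with a flat wing grip 36 x 10 mm, standing in the rack: not wanted. Point on its axis half-way up the wing, which tops out 14 mm above.
- rack: Fixed wooden block 76 x 226 x 50 mm high with three pockets 29 mm across and 46 mm deep in a row along its y axis, 74 mm apart, each holding one plug. Origin at the centre of its underside.
- salt_shaker_mid (a point): Bystander: white salt shaker, 43 mm across and 105 mm tall, standing on the worktop; leave it alone. Point at its centre.
- onion_a_mid (a point): Bystander: brown onion, about 75 mm, standing on the worktop; leave it alone. Point at its centre.
- lemon_a_mid (a point): Bystander: yellow lemon, 83 x 58 x 58 mm, standing on the worktop; leave it alone. Point at its centre.
- garlic_a_mid (a point): Bystander: white garlic bulb, about 52 mm, standing on the worktop; leave it alone. Point at its centre.
- black_lid_jar_mid (a point): Bystander: glass jar with a black lid, 66 mm across, 82 mm tall, standing on the worktop; leave it alone. Point at its centre.
- cartridge: The same cartridge; origin at the end of its spigot, z along its axis toward the grip.
- coupler: The whole coupler stand, fixed. Origin at the underside of its dark base plate (135 x 120 x 12 mm), at its centre within 3 mm; the barrel leans to its -x (the left), y points away from the robot, z up.
- barrel: The barrel with its socket, fixed; axes as socket_mouth, origin 70 mm below it on the axis. Two dogs in the socket jut into the bore while the sleeve is forward, so that no plug passes, and withdraw when it is back. A fixed steel hook for the sleeve's lug stands on the far side, out to 57 mm from the axis and up to 6 mm below the mouth.
- ring_mid (a point): Centre of the sleeve's ring (62 mm across, 27 mm long) round the barrel; on the barrel's axis, 18.5 mm below the mouth with the sleeve forward. The ring, arm, tab and lug are one part. Axes: socket_mouth's turned about z by the twist.
There are look-alikes about, which are no part of the job. What is shaped like the cartridge but purple is not meant. What is shaped like the part that bears cap_winged_mid but purple is not meant.

How it is judged (in metres and radians):
On the way, in this order (a step that is already met when the one before it is completed fails the run):
1. the sleeve is pulled back, twisted under the hook, and stays back with nothing holding it (value of joint sleeve above 0.012 m and value of joint collar above 0.3 rad and contact force between each of the arm, the fingers and coupler below 0.3 N), for 0.2 s.
2. the cartridge is fully home in the socket while the sleeve is still held back by the hook (distance between cartridge_shoulder and socket_mouth below 0.005 m and angle between the z axis of cartridge_shoulder and the z axis of socket_mouth, either way round below 0.1 rad and value of joint sleeve above 0.012 m), for 0.2 s.
At the end, for the whole second after the job is handed in: The cartridge is at rest fully home in the socket (its shoulder within 5 mm of the mouth's centre, its axis within 0.1 rad of the barrel's), the sleeve has sprung fully forward (within 3 mm), and both short caps are still in the rack (distance between cartridge_shoulder and socket_mouth below 0.005 m and angle between the z axis of cartridge_shoulder and the z axis of socket_mouth, either way round below 0.1 rad and value of joint sleeve below 0.003 m and linear speed of cartridge below 0.02 m/s and height (world z) of each of cap_ribbed_mid, cap_winged_mid below 0.08 m); the robot touches nothing.
It fails at once if a bystander is pushed more than 3 cm or knocked over (distance of any of salt_shaker_mid, onion_a_mid, lemon_a_mid, garlic_a_mid, black_lid_jar_mid from where it was at the start of the episode above 0.03 m).
It fails at once if a short cap is taken out of its pocket (distance of any of cap_ribbed_mid, cap_winged_mid from where it was at the start of the episode above 0.02 m).
It also fails if it takes over 72 s, if anything falls off the work surface, if the arm or the gripper's body presses on something with over 40 N, if the wrist force passes 120 N, or if a joint passes its speed limit or range.

## Working session

There is one attempt and no reset: what is moved stays moved. The work goes in short steps, Python scripts to look and compute and a tool call to move; the robot and the scene stay as the last step left them, time stands still between calls to the robot, and variables do not carry over. Pictures are saved under pics/ and viewed, about 8 in all and at most 12, crops included, and the job is handed in when it is done.

Besides the shell and the picture viewer there is one more tool, called after "Call:" in YAML: its name, and indented under it one key for each argument. arm_command: Moves the arm, as the interface text tells. Its arguments: {"type":"object","properties":{"translation":{"type":"array","items":{"type":"array","items":{"type":"number"}}},"twist":{"type":"array","items":{"type":"number"}},"grip":{"type":"number"},"force":{"type":"number"}},"required":["translation","twist"]}

```bash
mkdir -p pics; ls
python3 - <<'E'
from cell import telemetry, optics, env
import cv2,numpy as np
o=telemetry.get_obs()
print({k:np.round(v,3).tolist() for k,v in o.items()})
for n in ['scene','side']:
    c=optics.read_camera(n); cv2.imwrite(f'pics/{n}0.png',c['img']); print(n,c['fx'],c['fy'],c['cx'],c['cy'],np.round(c['extrinsics'],4).tolist(),[k for k in c])
    np.savez(f'{n}.npz',**{k:v for k,v in c.items()})
E
```

```text
pics
{'time_s': 0.0, 'qpos': [66.87, 18.44, -4.016, 83.176, 1.297, 78.538, -3.26], 'joint_velocities': [0.05, 0.015, 0.04, -0.008, 0.063, -0.047, -0.061], 'effort': [-0.0, -49.129, -0.404, -31.253, -0.064, 0.044, 0.0], 'tool_pos': [0.263, -0.594, 0.221], 'tool_rot': [179.992, 0.109, -66.059], 'force': [0.679, -0.136, -0.455], 'wrist_torque': [-0.064, 0.014, -0.076], 'grip_width': 0.087}
scene 424.16505505625145 424.16505505625145 313.53146804324274 197.54214701927705 [[-0.8398, 0.3099, -0.4458, 0.0777], [-0.5429, -0.4893, 0.6825, 0.741], [-0.0066, 0.8152, 0.5792, 0.7892], [0.0, 0.0, 0.0, 1.0]] ['img', 'fx', 'fy', 'cx', 'cy', 'extrinsics']
side 486.3399841423544 486.3399841423544 323.20585428898363 201.19284342094855 [[0.9893, 0.0847, -0.1184, 0.4152], [-0.1439, 0.4468, -0.883, -1.333], [-0.0219, 0.8906, 0.4542, 0.7289], [0.0, 0.0, 0.0, 1.0]] ['img', 'fx', 'fy', 'cx', 'cy', 'extrinsics']
```

View pics/scene0.png

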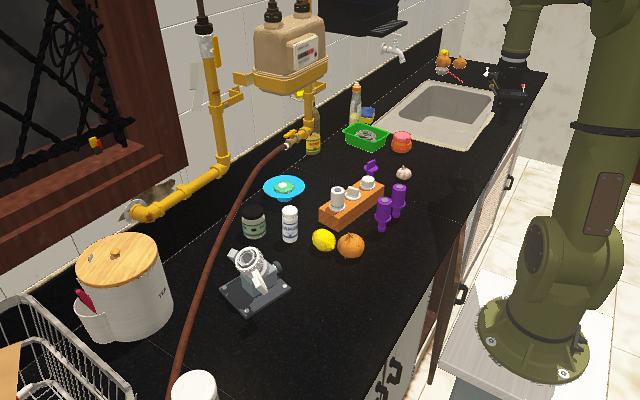

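View pics/side0.png

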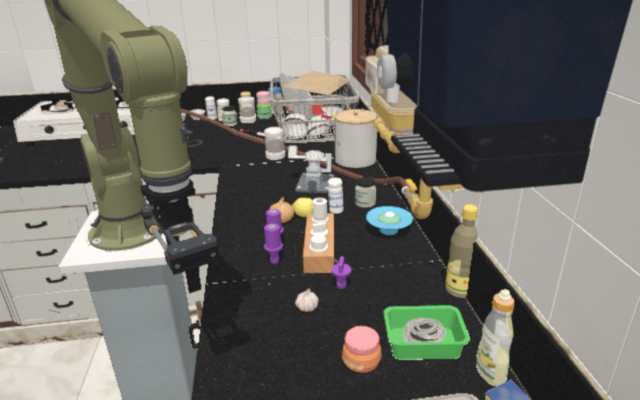

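Scene: coupler at (252,285), rack (352,205) with the tall white plug at (337,198). The purple look-alikes are at (384,212), (399,198) and (371,167), the shaker is at (290,224), the lemon at (324,240) and the onion at (351,245). I'll enlarge both views.

```bash
cat > h.py <<'E'
import numpy as np,cv2
from scipy.spatial.transform import Rotation as R
def cam(n): return np.load(n+'.npz')
def ray(c,u,v):
    E=c['extrinsics'];d=E[:3,:3]@np.array([(u-c['cx'])/c['fx'],-(v-c['cy'])/c['fy'],-1]);return E[:3,3],d/np.linalg.norm(d)
def plane(c,u,v,z):
    o,d=ray(c,u,v);return o+d*(z-o[2])/d[2]
def tri(*rs):
    A=sum(np.eye(3)-np.outer(d,d) for o,d in rs);b=sum((np.eye(3)-np.outer(d,d))@o for o,d in rs);return np.linalg.solve(A,b)
def proj(c,P,E=None):
    E=c['extrinsics'] if E is None else E
    p=(np.atleast_2d(P)-E[:3,3])@E[:3,:3];return np.c_[c['cx']+c['fx']*p[:,0]/-p[:,2],c['cy']+c['fy']*p[:,1]/p[:,2]]
E
python3 - <<'E'
import cv2,numpy as np
a=cv2.imread('pics/scene0.png');b=cv2.imread('pics/side0.png')
C=lambda i,x,y,w,h,s:cv2.resize(i[y:y+h,x:x+w],None,fx=s,fy=s,interpolation=cv2.INTER_CUBIC)
o=np.zeros((600,800,3),np.uint8)
o[:300,:400]=C(a,210,235,100,75,4);o[:300,400:]=C(a,310,160,100,75,4)
o[300:,:400]=C(b,285,140,80,60,5);o[300:,400:]=C(b,265,190,100,75,4)[:300]
cv2.imwrite('pics/crop.png',o)
E
```

```text
(no output)
```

View pics/crop.png

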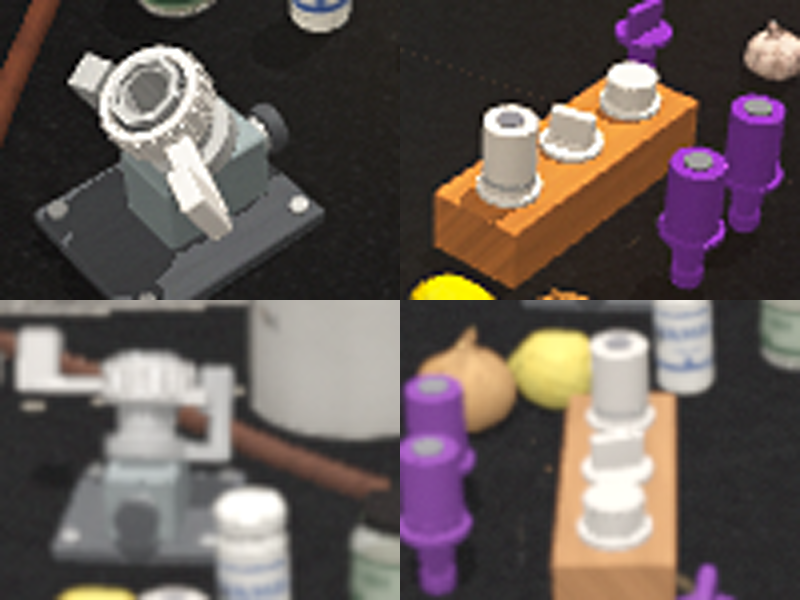

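Run:
```python
from h import *
s,d=cam('scene'),cam('side')
P=lambda u,v:np.round(u,4)
S=lambda x,y:(210+x/4,235+y/4); S2=lambda x,y:(310+x/4,160+y/4)
D=lambda x,y:(285+x/5,140+y/5); D2=lambda x,y:(265+x/4,190+y/4)
pr=lambda n,p:print(n,np.round(p,4))
pr('mouth tri',tri(ray(s,*S(158,90)),ray(d,*D(152,53))))
pr('tab top tri',tri(ray(s,*S(182,160)),ray(d,*D(40,30))))
for n,q in dict(L=S(37,215),Rr=S(323,212),B=S(150,302)).items(): pr('base scene '+n,plane(s,*q,.012))
for n,q in dict(nl=D(52,257),nr=D(240,262),fl=D(95,165)).items(): pr('base side '+n,plane(d,*q,.012))
pr('cart top tri',tri(ray(s,*S2(112-0,119)),ray(d,*D2(220,40))))
pr('cart top scene z.111',plane(s,*S2(112,119),.111)); pr('side',plane(d,*D2(220,40),.111))
pr('ribbed top sc',plane(s,*S2(232,75),.083));pr('ribbed side',plane(d,*D2(213,195),.083))
for n,q in dict(left=S2(36,197),near=S2(117,237),right=S2(297,102)).items(): pr('rack '+n,plane(s,*q,.05))
for n,q in dict(shaker=(290,240),jar=(254,236),lemon=(324,246),onion=(351,254)).items(): pr(n,plane(s,*q,.0))
```

```text
mouth tri [0.5961 0.2265 0.1204]
tab top tri [0.5307 0.2722 0.1313]
base scene L [0.6617 0.2698 0.012 ]
base scene Rr [0.5164 0.1742 0.012 ]
base scene B [0.5605 0.284  0.012 ]
base side nl [0.5199 0.1504 0.012 ]
base side nr [0.6438 0.1188 0.012 ]
base side fl [0.5655 0.299  0.012 ]
cart top tri [ 0.5651 -0.1276  0.1118]
cart top scene z.111 [ 0.5619 -0.1272  0.111 ]
side [ 0.5685 -0.1229  0.111 ]
ribbed top sc [ 0.5344 -0.2637  0.083 ]
ribbed side [ 0.5409 -0.2829  0.083 ]
rack left [ 0.6015 -0.0893  0.05  ]
rack near [ 0.5287 -0.0803  0.05  ]
rack right [ 0.4951 -0.3029  0.05  ]
shaker [0.6291 0.02   0.    ]
jar [0.7258 0.0611 0.    ]
lemon [ 0.535 -0.01  -0.   ]
onion [ 0.4565 -0.0218  0.    ]
```

```bash
cat >> h.py <<'E'
import json
def plan(way,speed=4.5,tspeed=9):
    """way: list of (x,y,z,yaw,[nrows]); prints row lists in tool axes (cm, deg)."""
    from cell import telemetry
    o=telemetry.get_obs();p=np.array(o['tool_pos'])*100;y=o['tool_rot'][2];T=[];W=[]
    for w in way:
        q=np.array(w[:3])*100;dy=(w[3]-y+180)%360-180
        n=w[4] if len(w)>4 else int(max(np.ceil(np.linalg.norm(q-p)/speed),np.ceil(abs(dy)/tspeed),1))
        for i in range(n):
            st=(q-p)/(n-i);r=np.radians(y);tx=np.array([np.cos(r),np.sin(r),0]);ty=np.array([np.sin(r),-np.cos(r),0])
            t=np.round([st@tx,st@ty,-st[2]],2);T.append(t.tolist());a=round(dy/n,1);W.append(a)
            p=p+t[0]*tx+t[1]*ty-np.array([0,0,t[2]])
            y-=a*SGN if SGN<0 else 0; y+=0
            y=y
            if SGN>0: W[-1]=-a; y+=a
    for k in range(0,len(T),10): print(json.dumps(dict(translation=T[k:k+10],twist=W[k:k+10])))
SGN=1  # twist about tool z (down) => yaw decreases
def state():
    from cell import telemetry
    o=telemetry.get_obs();print(o['time_s'],np.round(o['tool_pos'],4),np.round(o['tool_rot'],2),'F',np.round(o['force'],2),'w',round(o['grip_width'],4));return o
E
sed -i '/SGN<0/d; /^            y=y$/d; s/            if SGN>0: W\[-1\]=-a; y+=a/            W[-1]=-a; y+=a/; /^SGN=1/d' h.py
python3 - <<'E'
from h import *
from cell import optics
c=optics.read_camera('wrist');print(c['fx'],c['cx'],c['cy'],np.round(c['hand_eye'],4).tolist())
plan([(.30,-.5,.3,-60,3),(.50,-.14,.33,-20)],5.5)
E
```

```text
294.737993956762 322.87397233115445 203.38382922097054 [[1.0, 0.0001, 0.0002, 0.0011], [0.0001, -0.9535, -0.3013, -0.0823], [0.0002, 0.3013, -0.9535, -0.1614], [0.0, 0.0, 0.0, 1.0]]
{"translation": [[-2.36, -2.38, -2.61], [-2.28, -2.46, -2.61], [-2.19, -2.54, -2.61], [-2.65, -4.41, -0.37], [-2.26, -4.63, -0.38], [-1.84, -4.8, -0.37], [-1.42, -4.95, -0.38], [-0.98, -5.05, -0.37], [-0.54, -5.12, -0.38], [-0.09, -5.15, -0.37]], "twist": [-2.0, -2.0, -2.0, -5.0, -5.0, -5.0, -5.0, -5.0, -5.0, -5.0]}
{"translation": [[0.35, -5.13, -0.38]], "twist": [-5.0]}
```

Call:
arm_command:
  translation:
    - [-2.36,-2.38,-2.61]
    - [-2.28,-2.46,-2.61]
    - [-2.19,-2.54,-2.61]
    - [-2.65,-4.41,-0.37]
    - [-2.26,-4.63,-0.38]
    - [-1.84,-4.8,-0.37]
    - [-1.42,-4.95,-0.38]
    - [-0.98,-5.05,-0.37]
    - [-0.54,-5.12,-0.38]
    - [-0.09,-5.15,-0.37]
  twist: [-2,-2,-2,-5,-5,-5,-5,-5,-5,-5]

```text
time_s: 1.4
tool_pos: [0.4746, -0.1744, 0.3262]
tool_rot: [-179.9, 0.3, -24.3]
force: [0.1, 0.4, -1.2]
grip_width: 0.087
```

```bash
cat >> h.py <<'E'
def wrist(name):
    from cell import telemetry,optics
    o=telemetry.get_obs();c=optics.read_camera('wrist');cv2.imwrite(f'pics/{name}.png',c['img'])
    T=np.eye(4);T[:3,:3]=R.from_euler('xyz',o['tool_rot'],degrees=True).as_matrix();T[:3,3]=o['tool_pos']
    c['extrinsics']=T@c['hand_eye'];np.savez(name+'.npz',**c);return c
E
python3 - <<'E'
from h import *
state();wrist('wr')
plan([(.53,.08,.33,-20)],5.5)
E
```

```text
1.4 [ 0.4746 -0.1744  0.3262] [-179.89    0.34  -24.32] F [ 0.11  0.36 -1.16] w 0.087
{"translation": [[-1.01, -4.91, -0.06], [-0.95, -4.93, -0.06], [-0.89, -4.94, -0.06], [-0.83, -4.95, -0.06], [-0.77, -4.95, -0.06]], "twist": [-0.7, -0.7, -0.7, -0.7, -0.7]}
```

Call:
arm_command:
  translation:
    - [0.5,-5.5,-0.06]
    - [0.5,-5.5,-0.06]
    - [0.5,-5.5,-0.06]
    - [0.5,-5.5,-0.06]
    - [0.5,-5.5,-0.06]
    - [0.5,-5.5,-0.06]
    - [0.5,-3,0]
    - [0,0,0]
    - [0,0,0]
  twist: [0,0,0,0,0,0,0,0,0]

```text
time_s: 2.58
tool_pos: [0.6568, 0.154, 0.3284]
tool_rot: [-179.8, 0.5, -23.8]
force: [-0.6, -0.5, 1.0]
grip_width: 0.0868
```

Run:
```python
from h import *
state();c=wrist('wc')
a=cv2.imread('pics/wr.png');b=cv2.imread('pics/wc.png')
m=np.vstack([a,b]);m=cv2.resize(m,None,fx=.75,fy=.75,interpolation=cv2.INTER_AREA)
cv2.imwrite('pics/w2.png',m)
```

```text
2.575 [0.6568 0.154  0.3284] [-179.8     0.5   -23.78] F [-0.6  -0.54  0.99] w 0.0868
```

View pics/w2.png

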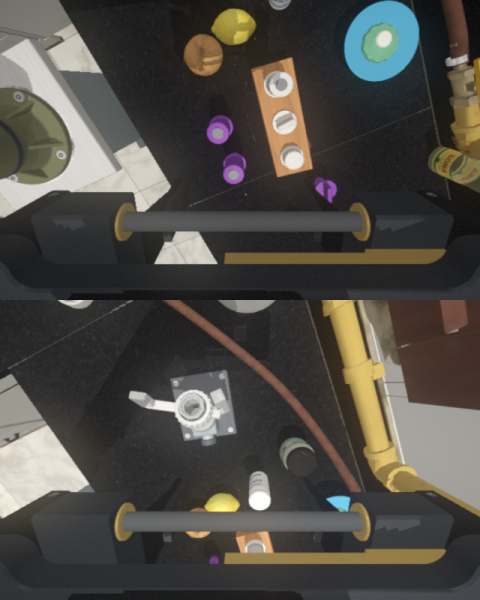

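Top picture: the rack with the tall cartridge at wr px (370,110). Bottom picture: the coupler at wc px (258,142), with its tab at left (185,130). I'll enlarge both for exact pixels.

Run:
```python
import cv2,numpy as np
C=lambda f,x,y,w,h,s:cv2.resize(cv2.imread(f'pics/{f}.png')[y:y+h,x:x+w],None,fx=s,fy=s,interpolation=cv2.INTER_CUBIC)
o=np.zeros((600,800,3),np.uint8)
o[:,:480]=C('wc',165,85,160,120,3*1)[:, :480].repeat(1,0) if 0 else cv2.resize(C('wc',165,90,160,110,1),(480,330)).repeat(1,0)[:330].__class__((330,480,3),np.uint8) if 0 else 0
o[:500,:500]=C('wc',165,90,100+25,125,4)
o[:600,500:800]=C('wr',330,75,75,150,4)[:, :300]
cv2.imwrite('pics/c2.png',o)
```

```text
(no output)
```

View pics/c2.png

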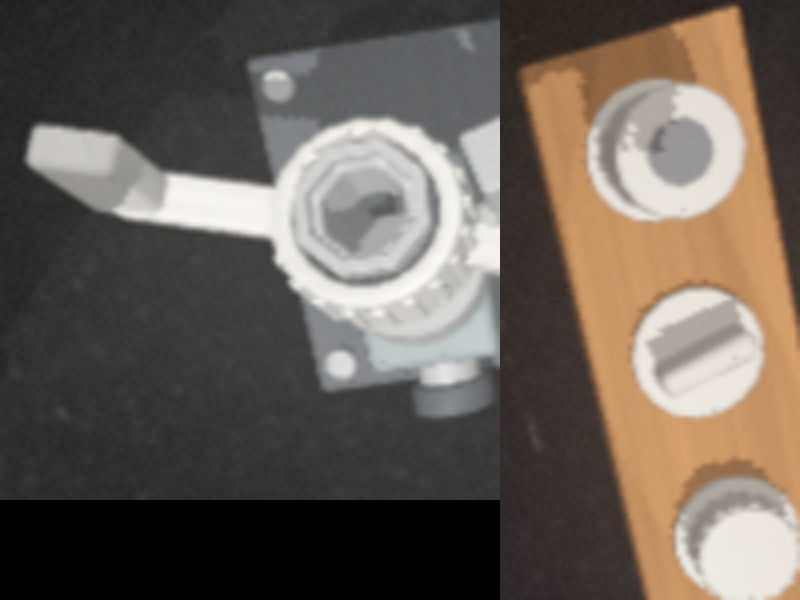

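```bash
cat > fit.py <<'E'
from h import *
from scipy.optimize import least_squares
L=np.radians(26)
def frame(yaw):  # socket axes; yaw deg about world z, 0 => y=world x
    Z=R.from_euler('z',yaw,degrees=True).as_matrix();return Z@np.array([[0,1,0],[-np.cos(L),0,np.sin(L)],[np.sin(L),0,np.cos(L)]])
def tab(m,yaw,th=0,s=0,up=0):
    F=frame(yaw);a=np.radians(-107)+th;return m+F@np.array([.085*np.cos(a),.085*np.sin(a),.001-s+up])
E
python3 - <<'E'
from fit import *
s,d,w,r=cam('scene'),cam('side'),cam('wc'),cam('wr')
S=lambda x,y:(210+x/4,235+y/4);D=lambda x,y:(285+x/5,140+y/5)
M=[(s,S(158,90),1),(d,D(152,53),.6),(w,(256.75,142.75),1)]
T=[(s,S(182,160),1),(d,D(40,30),.6),(w,(183,127.5),1)]
def f(p,full=False):
    m,y=p[:3],p[3];e=[k*(proj(c,m)[0]-q) for c,q,k in M]+[k*(proj(c,tab(m,y,up=.017))[0]-q) for c,q,k in T]
    return np.ravel(e)
g=least_squares(f,[.59,.225,.12,-15],x_scale=[.01,.01,.01,5]);print('mouth,yaw',g.x.round(4));print(g.fun.round(2).reshape(-1,2).tolist())
a=plane(w,227,105,.012);b=plane(w,245.5,187.5,.012);v=a-b;print('edge',a,b,np.linalg.norm(v),'yaw',np.degrees(np.arctan2(-v[0],v[1])))
print('tabgrip',tab(g.x[:3],g.x[3]))
for n,q,z in [('cart top',(375.5,112.5),.111),('wing',(330+200/4,75+350/4),.085),('rib',(330+252/4,75+555/4),.083)]: print(n,plane(r,*q,z).round(4))
S2=lambda x,y:(310+x/4,160+y/4);D2=lambda x,y:(265+x/4,190+y/4)
for c,q in((s,S2(112,118)),(d,(265+220/4,190+(342-300)/4))):print('cart',plane(c,*q,.111).round(4))
E
```

```text
mouth,yaw [  0.598    0.2272   0.1238 -16.0753]
[[-3.23, -3.12], [-0.63, 0.08], [-0.54, 1.14], [-0.0, 3.85], [-0.15, -0.27], [0.33, 0.6]]
edge [0.5557683  0.29766305 0.012     ] [0.51965518 0.17032063 0.012     ] 0.13236408239065603 yaw -15.83284299632636
tabgrip [0.52616142 0.27160556 0.11381535]
cart top [ 0.5649 -0.1278  0.111 ]
wing [ 0.5506 -0.1934  0.085 ]
rib [ 0.5412 -0.2715  0.083 ]
cart [ 0.5625 -0.1282  0.111 ]
cart [ 0.568  -0.1259  0.111 ]
```

Run:
```python
from h import *
plan([(.526,.272,.25,55)],4.5,9)
```

```text
{"translation": [[-1.86, -0.61, 0.87], [-1.74, -0.89, 0.87], [-1.59, -1.15, 0.87], [-1.39, -1.38, 0.87], [-1.16, -1.57, 0.87], [-0.91, -1.73, 0.87], [-0.64, -1.85, 0.87], [-0.34, -1.93, 0.88], [-0.04, -1.96, 0.87]], "twist": [-8.8, -8.8, -8.8, -8.8, -8.8, -8.8, -8.8, -8.8, -8.8]}
```

Call:
arm_command:
  translation:
    - [-1.86,-0.61,0.87]
    - [-1.74,-0.89,0.87]
    - [-1.59,-1.15,0.87]
    - [-1.39,-1.38,0.87]
    - [-1.16,-1.57,0.87]
    - [-0.91,-1.73,0.87]
    - [-0.64,-1.85,0.87]
    - [-0.34,-1.93,0.88]
    - [-0.04,-1.96,0.87]
    - [0,0,0]
  twist: [-8.8,-8.8,-8.8,-8.8,-8.8,-8.8,-8.8,-8.8,-8.8,0]

```text
time_s: 3.88
tool_pos: [0.5226, 0.2537, 0.2513]
tool_rot: [179.5, 0.3, 56.3]
force: [-0.2, -0.2, -0.4]
grip_width: 0.0872
```

Run:
```python
from fit import *
state();c=wrist('wt')
m,y=np.array([.598,.2272,.1238]),-16
print(proj(c,[m,tab(m,y,up=.017)],c['extrinsics']))
i=c['img'][40:340,130:530];cv2.imwrite('pics/wt2.png',cv2.resize(i,None,fx=2,fy=2,interpolation=cv2.INTER_CUBIC))
```

```text
3.875 [0.5226 0.2537 0.2513] [179.55   0.34  56.31] F [-0.16 -0.22 -0.38] w 0.0872
[[342.69458853 262.14348687]
 [348.95857175 187.16708483]]
```

View pics/wt2.png

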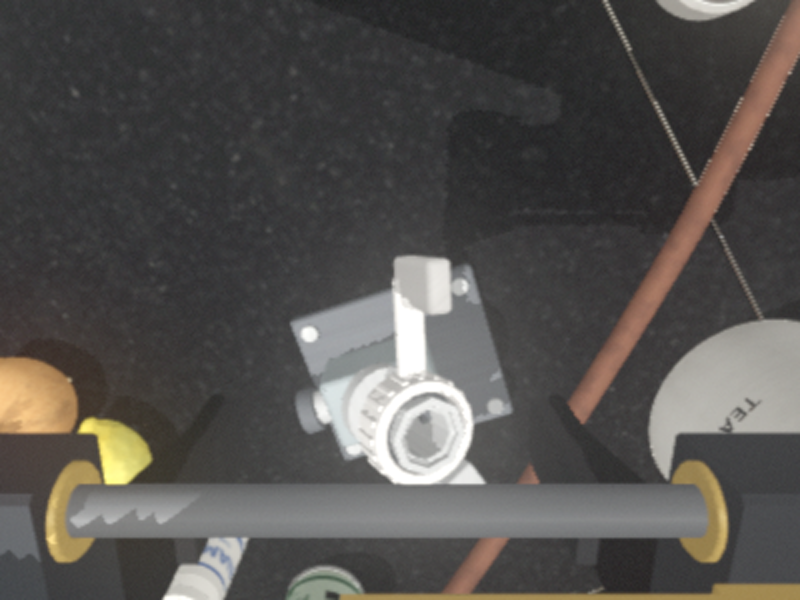

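Run:
```python
from fit import *
s,d,w,t=cam('scene'),cam('side'),cam('wc'),cam('wt')
S=lambda x,y:(210+x/4,235+y/4);D=lambda x,y:(285+x/5,140+y/5)
def run(M,T,lab):
    def f(p): return np.ravel([k*(proj(c,p[:3])[0]-q) for c,q,k in M]+[k*(proj(c,tab(p[:3],p[3],up=.017))[0]-q) for c,q,k in T]+[[(p[3]+15.9)*.5,0]])
    g=least_squares(f,[.59,.225,.12,-15],x_scale=[.01,.01,.01,5]);print(lab,g.x.round(4),'tab',tab(g.x[:3],g.x[3]).round(4));print(g.fun.round(1).reshape(-1,2).tolist())
ms=(s,S(158,90),1);md=(d,D(152,53),1);mw=(w,(256.75,142.75),1);mt=(t,(344,256),1)
ts=(s,S(190,178),.5);td=(d,D(40,30),1);tw=(w,(183,127.5),1);tt=(t,(348.5,182.5),1)
run([ms,md,mw,mt],[ts,td,tw,tt],'all');run([mw,mt],[tw,tt],'wrist');run([md,mw,mt],[td,tw,tt],'no scene');run([ms,mt],[ts,tt],'scene+wt')
```

```text
all [  0.596    0.2293   0.1176 -15.5898] tab [0.5238 0.273  0.1076]
[[-2.9, -0.3], [-1.6, 1.6], [-1.6, -0.3], [-1.0, 1.1], [-0.7, 1.1], [-0.9, 1.1], [0.3, 0.0], [0.0, 0.4], [0.2, 0.0]]
wrist [  0.5963   0.2297   0.1161 -15.2907] tab [0.5239 0.2731 0.1061]
[[-1.3, -0.8], [-0.7, 0.5], [0.9, -0.1], [-0.0, -0.0], [0.3, 0.0]]
no scene [  0.5965   0.2298   0.1177 -15.1976] tab [0.524  0.2731 0.1077]
[[-1.5, 1.6], [-1.4, -0.9], [-0.4, 1.3], [-0.8, 1.1], [0.4, -0.1], [0.2, 0.5], [0.4, 0.0]]
scene+wt [  0.5946   0.2297   0.1187 -15.6422] tab [0.5225 0.2736 0.1088]
[[-2.6, -0.3], [-1.3, 0.5], [-0.5, 1.2], [-0.1, -0.7], [0.1, 0.0]]
```

Run:
```python
from fit import *
m=np.array([.596,.2296,.1176]);y=-15.5
F=frame(y)
for th in (0,.6):
    a=np.radians(-107)+th;v=F@[-np.sin(a),np.cos(a),0];print('jaw yaw',th,np.degrees(np.arctan2(-v[1],-v[0])), tab(m,y,th).round(4))
plan([(.5238,.273,.17,55),(.5238,.273,.094,55)],3)
```

```text
jaw yaw 0 55.713926982833264 [0.5238 0.2733 0.1076]
jaw yaw 0.6 93.6974967880879 [0.5118 0.2297 0.1296]
{"translation": [[0.56, -0.38, 2.72], [0.56, -0.39, 2.73], [0.55, -0.39, 2.72], [-0.0, 0.0, 2.53], [-0.0, 0.0, 2.54], [-0.0, 0.0, 2.53]], "twist": [0.4, 0.4, 0.4, -0.0, -0.0, -0.0]}
```

Call:
arm_command:
  translation:
    - [0.56,-0.38,2.7]
    - [0.56,-0.39,2.7]
    - [0.55,-0.39,2.7]
    - [0,0,0]
    - [0,0,2.5]
    - [0,0,2.5]
    - [0,0,2.5]
    - [0,0,0]
  twist: [0,0,0,0,0,0,0,0]
  grip: 60

```text
time_s: 4.92
tool_pos: [0.5401, 0.2599, 0.1009]
tool_rot: [178.6, -0.1, 53.9]
force: [-0.4, 0.2, 0.2]
grip_width: 0.0525
```

Run:
```python
from fit import *
state();c=wrist('wt3');i=c['img'][150:400,170:470];cv2.imwrite('pics/wt3c.png',cv2.resize(i,None,fx=2,fy=2,interpolation=cv2.INTER_CUBIC))
plan([(.5238,.273,.094,55,1)])
```

```text
4.925 [0.5401 0.2599 0.1009] [ 1.7859e+02 -1.3000e-01  5.3900e+01] F [-0.42  0.23  0.16] w 0.0525
{"translation": [[-0.02, -2.12, 0.84]], "twist": [-1.1]}
```

Call:
arm_command:
  translation:
    - [0,-1.1,0.3]
    - [0,-1,0.3]
    - [0,0,0]
  twist: [-1,0,0]

```text
time_s: 5.35
tool_pos: [0.5248, 0.2749, 0.0994]
tool_rot: [178.3, -0.5, 54.9]
force: [0.2, -0.1, 0.8]
grip_width: 0.0525
```

Run:
```python
from fit import *
state();c=wrist('wt3');i=c['img'][150:400,170:470];cv2.imwrite('pics/wt3c.png',cv2.resize(i,None,fx=2,fy=2,interpolation=cv2.INTER_CUBIC))
plan([(.5238,.273,.094,55,1)])
```

```text
5.35 [0.5248 0.2749 0.0994] [178.33  -0.5   54.92] F [ 0.21 -0.13  0.76] w 0.0525
{"translation": [[-0.22, -0.04, 0.56]], "twist": [-0.1]}
```

View pics/wt3c.png

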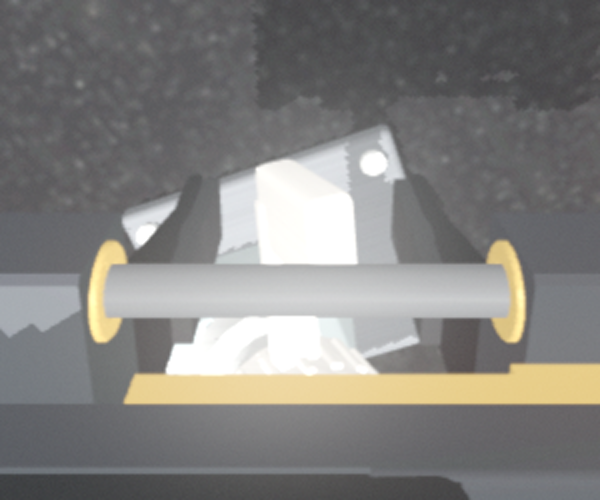

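The tab sits between the two fingers, a little right of centre (crop x 258–355). I'll close on it.

Call:
arm_command:
  translation:
    - [-0.2,0,0.6]
    - [0,0,0.2]
    - [0,0,0]
    - [0,0,0]
  twist: [0,0,0,0]
  grip: 0
  force: 35

```text
time_s: 5.9
tool_pos: [0.5248, 0.2724, 0.0911]
tool_rot: [178.3, -0.5, 54.9]
force: [0.8, 1.9, 0.9]
grip_width: 0.0274
```

```bash
cat >> fit.py <<'E'
m=np.array([.596,.2296,.1176]);CY=-15.5
def tabplan(way,th0,s0,speed=.8):
    """incremental tab path (th,s) with tool yaw following; offsets from measured pose"""
    from cell import telemetry
    o=telemetry.get_obs();p0=np.array(o['tool_pos'])-tab(m,CY,th0,s0);y0=o['tool_rot'][2]
    plan([(*(tab(m,CY,th,s)+p0),y0+38/.6*(th-th0)) for th,s in way],speed)
E
python3 - <<'E'
from fit import *
state();tabplan([(0,.022)],0,0,.4)
E
```

```text
5.9 [0.5248 0.2724 0.0911] [178.3   -0.51  54.86] F [0.82 1.85 0.86] w 0.0274
{"translation": [[-0.15, 0.05, 0.33], [-0.15, 0.05, 0.33], [-0.15, 0.06, 0.33], [-0.15, 0.05, 0.33], [-0.15, 0.06, 0.33], [-0.16, 0.05, 0.33]], "twist": [-0.0, -0.0, -0.0, -0.0, -0.0, -0.0]}
```

Call:
arm_command:
  translation:
    - [-0.15,0.05,0.4]
    - [-0.15,0.05,0.4]
    - [-0.15,0.05,0.4]
    - [-0.15,0.05,0.4]
    - [-0.15,0.05,0.4]
    - [-0.15,0.05,0.4]
    - [0,0,0.1]
    - [0,0,0]
  twist: [0,0,0,0,0,0,0,0]

```text
time_s: 6.9
tool_pos: [0.5229, 0.2664, 0.0745]
tool_rot: [178.0, -0.5, 55.2]
force: [-0.7, 0.2, 8.5]
grip_width: 0.0276
```

Run:
```python
from fit import *
o=state();print((np.array(o['tool_pos'])-[.5248,.2724,.0911])@-frame(CY)[:,2]);tabplan([(.15,.021),(.3,.021),(.45,.021),(.6,.021)],0,.02,.9)
```

```text
6.9 [0.5229 0.2664 0.0745] [178.02  -0.54  55.16] F [-0.67  0.2   8.54] w 0.0276
0.01765112767861922
{"translation": [[-0.59, 0.06, -0.23], [-0.6, 0.01, -0.22], [-0.57, 0.05, -0.28], [-0.57, 0.01, -0.28], [-0.57, 0.05, -0.28], [-0.58, 0.0, -0.28], [-0.57, 0.05, -0.27], [-0.58, 0.01, -0.27]], "twist": [-4.8, -4.8, -4.7, -4.7, -4.8, -4.8, -4.7, -4.7]}
```

Call:
arm_command:
  translation:
    - [-0.15,0.05,0.35]
    - [-0.1,0,0.3]
    - [0,0,0.1]
  twist: [0,0,0]

```text
time_s: 7.28
tool_pos: [0.5225, 0.2653, 0.0712]
tool_rot: [177.9, -0.6, 55.2]
force: [-2.0, -0.4, 8.3]
grip_width: 0.0276
```

Call:
arm_command:
  translation:
    - [-0.6,0.05,-0.1]
    - [-0.6,0.02,-0.15]
    - [-0.57,0.05,-0.2]
  twist: [-4.8,-4.8,-4.7]

```text
time_s: 7.65
tool_pos: [0.5145, 0.2519, 0.0793]
tool_rot: [177.9, -0.2, 69.6]
force: [-0.9, 0.3, 8.2]
grip_width: 0.0275
```

```bash
cat >> fit.py <<'E'
def where(p0):  # p0: tcp minus tab at grasp
    from scipy.optimize import minimize
    o=state();q=np.array(o['tool_pos'])-p0
    g=least_squares(lambda x:(tab(m,CY,x[0],x[1]/100)-q)*1000,[.2,1.9]);print('th %.3f s %.4f res'%(g.x[0],g.x[1]/100),g.fun.round(1));return g.x[0],g.x[1]/100
P0=np.array([.5248,.2724,.0911])-tab(m,CY,0,0)
E
python3 - <<'E'
from fit import *
th,s=where(P0);tabplan([(.45,.0205),(.62,.0205)],th,s,.9)
E
```

```text
7.65 [0.5145 0.2519 0.0793] [177.88  -0.2   69.6 ] F [-0.87  0.29  8.16] w 0.0275
th 0.182 s 0.0205 res [ 1.2 -0.5  0.1]
{"translation": [[-0.68, 0.07, -0.33], [-0.68, 0.01, -0.33], [-0.67, -0.06, -0.33], [-0.65, 0.03, -0.31], [-0.66, -0.03, -0.31]], "twist": [-5.7, -5.7, -5.7, -5.3, -5.3]}
```

Call:
arm_command:
  translation:
    - [-0.68,0.07,-0.25]
    - [-0.68,0.01,-0.25]
    - [-0.67,0,-0.25]
    - [-0.65,0.03,-0.25]
  twist: [-5.7,-5.7,-5.7,-5.3]

```text
time_s: 8.15
tool_pos: [0.5099, 0.222, 0.0933]
tool_rot: [178.1, 1.0, 92.0]
force: [-0.4, -0.3, 8.5]
grip_width: 0.0276
```

Run:
```python
from fit import *
th,s=where(P0);tabplan([(.61,.0205)],th,s,.9)
```

```text
8.15 [0.5099 0.222  0.0933] [178.13   0.95  92.01] F [-0.43 -0.3   8.5 ] w 0.0276
th 0.573 s 0.0211 res [ 0.4 -0.  -0.1]
{"translation": [[-0.26, 0.01, -0.19]], "twist": [-2.3]}
```

Call:
arm_command:
  translation:
    - [0,0,-0.2]
    - [0.1,0,-0.2]
    - [0.1,0,-0.1]
    - [0,0,0]
  twist: [0,0,0,0]

```text
time_s: 8.65
tool_pos: [0.5123, 0.2195, 0.0979]
tool_rot: [178.0, 1.2, 91.7]
force: [3.8, 0.5, -1.2]
grip_width: 0.0269
```

Run:
```python
from fit import *
th,s=where(P0)
```

```text
8.65 [0.5123 0.2195 0.0979] [177.97   1.25  91.71] F [ 3.77  0.52 -1.21] w 0.0269
th 0.625 s 0.0177 res [-1.3 -0.   0.2]
```

Call:
arm_command:
  translation:
    - [0,0,0]
    - [0,0,0]
    - [0,0,0]
    - [0,0,0]
  twist: [0,0,0,0]
  grip: 70

```text
time_s: 9.15
tool_pos: [0.5104, 0.2233, 0.0983]
tool_rot: [178.1, 1.0, 91.9]
force: [0.2, -0.2, -1.4]
grip_width: 0.0572
```

Call:
arm_command:
  translation:
    - [0,0,-2]
    - [0,0,-4]
    - [0,0,-5]
    - [0,-1,-5]
    - [0,-1,-5]
    - [0,0,0]
  twist: [0,0,0,0,0,0]

```text
time_s: 9.9
tool_pos: [0.4816, 0.2285, 0.3201]
tool_rot: [177.9, 0.9, 92.2]
force: [0.6, 0.4, -0.5]
grip_width: 0.0609
```

Run:
```python
from fit import *
o=state();c=wrist('wh');t=[tab(m,CY,th,s,.017) for th,s in((.6,.015),(.3,0.0),(0,0))];print(proj(c,[m]+t).round())
i=c['img'][60:310,150:500];cv2.imwrite('pics/whc.png',cv2.resize(i,None,fx=2,fy=2,interpolation=cv2.INTER_CUBIC))
```

```text
9.9 [0.4816 0.2285 0.3201] [177.89   0.94  92.16] F [ 0.63  0.44 -0.47] w 0.0609
[[324. 254.]
 [327. 201.]
 [350. 205.]
 [365. 210.]]
```

View pics/whc.png

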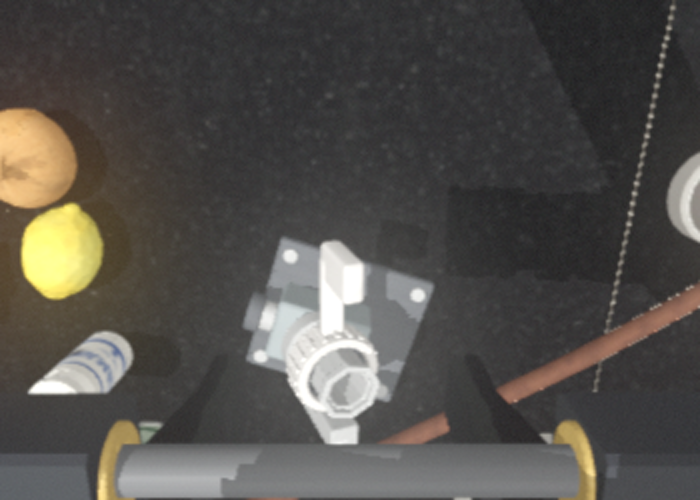

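Run:
```python
from fit import *
plan([(.565,-.128,.26,-15.5)],4.5,9)
```

```text
{"translation": [[-2.99, 0.59, 0.48], [-2.86, 1.05, 0.48], [-2.66, 1.48, 0.48], [-2.39, 1.88, 0.48], [-2.07, 2.23, 0.49], [-1.7, 2.53, 0.48], [-1.28, 2.76, 0.49], [-0.83, 2.93, 0.48], [-0.36, 3.02, 0.49], [0.11, 3.04, 0.48]], "twist": [9.0, 9.0, 9.0, 9.0, 9.0, 9.0, 9.0, 9.0, 9.0, 9.0]}
{"translation": [[0.59, 2.98, 0.49], [1.04, 2.85, 0.48]], "twist": [9.0, 9.0]}
```

Call:
arm_command:
  translation:
    - [-2.99,0.59,0.48]
    - [-2.86,1.05,0.48]
    - [-2.66,1.48,0.48]
    - [-2.39,1.88,0.48]
    - [-2.07,2.23,0.49]
    - [-1.7,2.53,0.48]
    - [-1.28,2.76,0.49]
    - [-0.83,2.93,0.48]
    - [-0.36,3.02,0.49]
    - [0.11,3.04,0.48]
  twist: [9,9,9,9,9,9,9,9,9,9]
  grip: 100

```text
time_s: 11.2
tool_pos: [0.5416, -0.0783, 0.2651]
tool_rot: [179.2, -1.0, -0.4]
force: [0.6, 0.5, 0.2]
grip_width: 0.0871
```

Call:
arm_command:
  translation:
    - [0.59,2.98,0.49]
    - [1.04,2.85,0.48]
    - [0,0,0]
  twist: [9,9,0]

```text
time_s: 11.58
tool_pos: [0.5505, -0.1432, 0.2512]
tool_rot: [179.5, -0.7, -19.2]
force: [-0.4, -0.2, 0.8]
grip_width: 0.0875
```

Run:
```python
from fit import *
state();c=wrist('wk');print(proj(c,[.565,-.128,.111]))
plan([(.565,-.128,.20,-15.5),(.565,-.128,.14,-15.5)],4)
cv2.imwrite('pics/wkc.png',c['img'])
```

```text
11.575 [ 0.5505 -0.1432  0.2512] [179.5   -0.68 -19.2 ] F [-0.45 -0.24  0.79] w 0.0875
[[329.62392263 172.39216845]]
{"translation": [[0.47, -0.85, 2.58], [0.49, -0.83, 2.58], [0.0, 0.0, 3.0], [0.0, 0.0, 3.0]], "twist": [-1.7, -1.7, -0.0, -0.0]}
```

View pics/wkc.png

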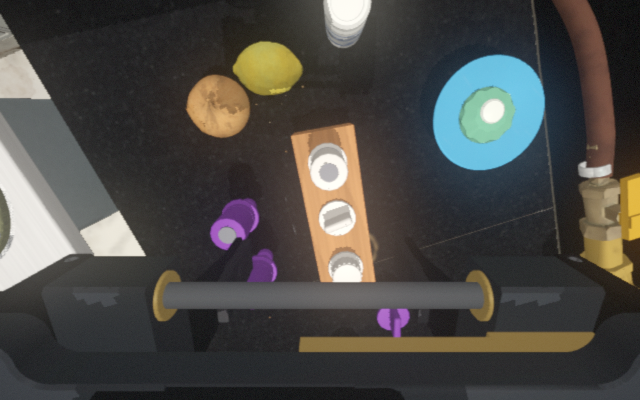

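Call:
arm_command:
  translation:
    - [0.45,-0.85,2.58]
    - [0.45,-0.83,2.58]
    - [0,0,3]
    - [0,0,2]
    - [0,0,0]
  twist: [-1.7,-1.7,0,0,0]

```text
time_s: 12.25
tool_pos: [0.565, -0.1202, 0.1472]
tool_rot: [179.7, -0.6, -14.5]
force: [0.6, 0.1, 0.4]
grip_width: 0.0868
```

Run:
```python
from fit import *
state()
plan([(.564,-.128,.125,-15.5,2),(.564,-.128,.068,-15.5)],2)
```

```text
12.25 [ 0.565  -0.1202  0.1472] [179.66  -0.57 -14.5 ] F [0.65 0.06 0.36] w 0.0868
{"translation": [[0.05, 0.39, 1.11], [0.05, 0.39, 1.11], [0.0, -0.0, 1.9], [0.0, -0.0, 1.9], [0.0, -0.0, 1.9]], "twist": [0.5, 0.5, 0.0, 0.0, 0.0]}
```

Call:
arm_command:
  translation:
    - [0.05,0.39,1.1]
    - [0.05,0.39,1.1]
    - [0,0,1.9]
    - [0,0,1.9]
    - [0,0,1.7]
    - [0,0,0]
  twist: [0.5,0.5,0,0,0,0]

```text
time_s: 13.0
tool_pos: [0.5655, -0.1297, 0.0665]
tool_rot: [179.6, -0.7, -15.6]
force: [-0.5, -0.9, 0.6]
grip_width: 0.0872
```

Run:
```python
from fit import *
state()
plan([(.564,-.128,.069,-15.5,2)],2)
```

```text
13.0 [ 0.5655 -0.1297  0.0665] [179.65  -0.7  -15.57] F [-0.53 -0.87  0.61] w 0.0872
{"translation": [[-0.1, -0.06, -0.13], [-0.09, -0.07, -0.12]], "twist": [-0.0, -0.0]}
```

Call:
arm_command:
  translation:
    - [-0.1,-0.1,-0.2]
    - [0,0,-0.2]
    - [0,0,0]
    - [0,0,0]
    - [0,0,0]
  twist: [0,0,0,0,0]
  grip: 0
  force: 18

```text
time_s: 13.62
tool_pos: [0.5664, -0.1283, 0.0728]
tool_rot: [179.6, -0.9, -15.6]
force: [-0.3, -0.5, 0.0]
grip_width: 0.0446
```

Run:
```python
from fit import *
state()
```

```text
13.625 [ 0.5664 -0.1283  0.0728] [179.64  -0.91 -15.55] F [-0.34 -0.53  0.  ] w 0.0446
```

Call:
arm_command:
  translation:
    - [0,0,0]
    - [0,0,-1]
    - [0,0,-2]
    - [0,0,-4]
    - [0,0,-5]
    - [0,0,-5]
    - [0,0,0]
  twist: [0,0,0,0,0,0,0]

```text
time_s: 14.5
tool_pos: [0.5644, -0.1255, 0.2538]
tool_rot: [179.6, -1.1, -15.4]
force: [0.1, 0.8, -2.0]
grip_width: 0.0396
```

Run:
```python
from fit import *
state()
T0=m+frame(CY)[:,2]*.015;print(T0)
plan([(T0[0],T0[1],.245,-15.5)],4.5)
```

```text
14.5 [ 0.5644 -0.1255  0.2538] [179.65  -1.1  -15.45] F [ 0.07  0.75 -2.01] w 0.0396
[0.59775724 0.23593642 0.13108191]
{"translation": [[-0.71, -3.97, 0.1], [-0.71, -3.97, 0.1], [-0.71, -3.97, 0.1], [-0.71, -3.97, 0.1], [-0.72, -3.97, 0.1], [-0.71, -3.97, 0.1], [-0.72, -3.97, 0.09], [-0.71, -3.97, 0.1], [-0.72, -3.97, 0.09]], "twist": [0.0, 0.0, 0.0, 0.0, 0.0, 0.0, 0.0, 0.0, 0.0]}
```

Call:
arm_command:
  translation:
    - [-0.71,-3.97,0.1]
    - [-0.71,-3.97,0.1]
    - [-0.71,-3.97,0.1]
    - [-0.71,-3.97,0.1]
    - [-0.72,-3.97,0.1]
    - [-0.71,-3.97,0.1]
    - [-0.72,-3.97,0.09]
    - [-0.71,-3.97,0.1]
    - [-0.72,-3.97,0.09]
    - [0,0,0]
  twist: [0,0,0,0,0,0,0,0,0,0]

```text
time_s: 15.75
tool_pos: [0.5957, 0.2442, 0.2393]
tool_rot: [179.4, -0.9, -15.6]
force: [-0.0, 0.3, -1.5]
grip_width: 0.0398
```

Run:
```python
from fit import *
from cell import optics
state();c=wrist('wi');s=optics.read_camera('scene');d=optics.read_camera('side')
T0=m+frame(CY)[:,2]*.015
plan([(T0[0],T0[1],.205,-15.5)],2)
C=lambda i,x,y,w,h,k:cv2.resize(i[y:y+h,x:x+w],None,fx=k,fy=k,interpolation=cv2.INTER_CUBIC)
o=np.zeros((600,800,3),np.uint8);o[:300,:400]=C(s['img'],205,210,100,75,4);o[300:,:400]=C(d['img'],275,120,100,75,4);o[:400,400:]=C(c['img'],230,100,200,200,2)
cv2.imwrite('pics/ins.png',o)
```

```text
15.75 [0.5957 0.2442 0.2393] [179.38  -0.88 -15.61] F [-0.03  0.25 -1.5 ] w 0.0398
{"translation": [[0.02, 0.11, 1.72], [0.02, 0.12, 1.72]], "twist": [-0.3, -0.3]}
```

View pics/ins.png

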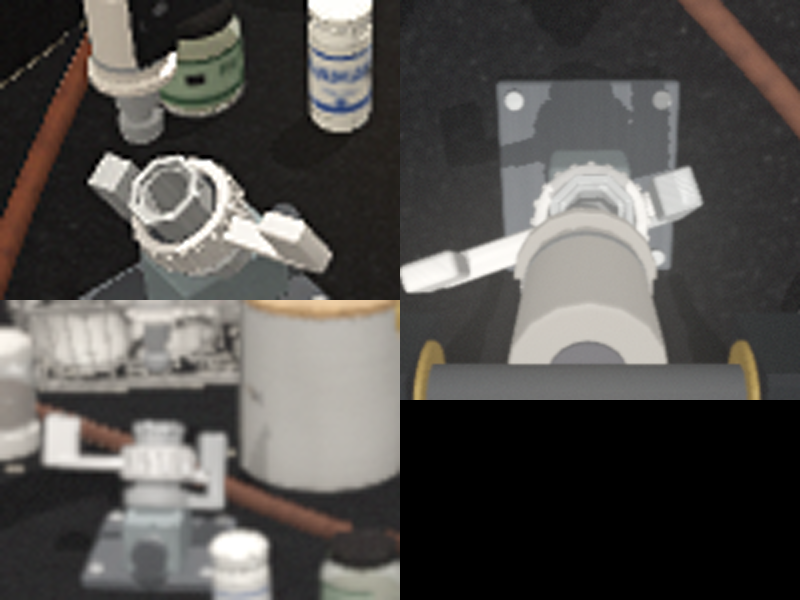

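```bash
cat >> fit.py <<'E'
def tcp(a,phi,Lg=.087,dx=0):  # tip at mouth+a*z, cartridge leaning phi deg
    F=frame(CY);Z=F[:,2];left=np.array([Z[0],Z[1],0])/np.hypot(Z[0],Z[1]);f=np.radians(phi)
    return m+a*Z+Lg*(np.sin(f)*left+np.cos(f)*np.array([0,0,1]))-[0,0,.019]
E
python3 - <<'E'
from fit import *
s=cam('scene');print('pred tip, mouth',proj(s,[[.5957,.2442,.2393-.068],m]),'seen (240.25,242.5),(247,257.5)')
state()
for a,f in((.012,0),(-.006,0),(-.006,26),(-.045,26)):print(a,f,tcp(a,f).round(4))
plan([(*tcp(.010,0),-15.5),(*tcp(-.005,0),-15.5)],1)
E
```

```text
pred tip, mouth [[239.87399314 243.26489449]
 [246.52084331 257.3132975 ]] seen (240.25,242.5),(247,257.5)
15.9 [0.598  0.2382 0.2394] [179.19  -1.03 -16.06] F [ 0.37 -0.74 -0.93] w 0.0396
0.012 0 [0.5974 0.2347 0.1964]
-0.006 0 [0.5953 0.2271 0.1802]
-0.006 26 [0.6055 0.2638 0.1714]
-0.045 26 [0.6009 0.2473 0.1363]
{"translation": [[0.01, 0.09, 0.9], [0.01, 0.09, 0.89], [0.01, 0.09, 0.9], [0.01, 0.09, 0.89], [0.0, 0.09, 0.9], [0.0, 0.33, 0.67], [0.01, 0.32, 0.67]], "twist": [-0.1, -0.1, -0.1, -0.1, -0.1, -0.0, -0.0]}
```

Predicted and seen pixels agree within 1 px. Next I'll lower the tip into the mouth.

Call:
arm_command:
  translation:
    - [0,0.1,1]
    - [0,0.1,1]
    - [0,0.1,1]
    - [0,0.1,1]
    - [0,0,0]
  twist: [0,0,0,0,0]

```text
time_s: 16.52
tool_pos: [0.5982, 0.2274, 0.1955]
tool_rot: [179.0, -1.0, -16.5]
force: [0.1, -0.1, -1.2]
grip_width: 0.0391
```

Run:
```python
from fit import *
state();plan([(*tcp(-.006,0),-15.5)],.7)
```

```text
16.525 [0.5982 0.2274 0.1955] [178.99  -1.02 -16.48] F [ 0.09 -0.12 -1.24] w 0.0391
{"translation": [[-0.09, 0.04, 0.51], [-0.09, 0.04, 0.51], [-0.09, 0.03, 0.51]], "twist": [-0.3, -0.3, -0.3]}
```

Call:
arm_command:
  translation:
    - [-0.09,-0.05,0.5]
    - [-0.09,-0.05,0.5]
    - [-0.05,0,0.5]
    - [0,0,0]
  twist: [-0.3,-0.3,0,0]

```text
time_s: 17.02
tool_pos: [0.5966, 0.2298, 0.1802]
tool_rot: [179.1, -1.1, -15.8]
force: [-0.2, 0.7, -1.1]
grip_width: 0.0396
```

Run:
```python
from fit import *
state();plan([(*tcp(-.008,9),-15.5),(*tcp(-.008,18),-15.5),(*tcp(-.008,26),-15.5)],.7)
```

```text
17.025 [0.5966 0.2298 0.1802] [179.06  -1.06 -15.79] F [-0.16  0.68 -1.08] w 0.0396
{"translation": [[-0.03, -0.49, 0.15], [-0.02, -0.49, 0.14], [-0.0, -0.66, 0.16], [-0.0, -0.66, 0.16], [-0.0, -0.56, 0.23], [-0.01, -0.57, 0.22]], "twist": [-0.1, -0.1, -0.0, -0.0, -0.0, -0.0]}
```

Call:
arm_command:
  translation:
    - [0,0,0.4]
    - [0,0,0.4]
    - [0,0,0.3]
  twist: [0,0,0]

```text
time_s: 17.4
tool_pos: [0.5968, 0.2294, 0.1703]
tool_rot: [179.0, -1.1, -15.8]
force: [-2.8, -0.3, 9.7]
grip_width: 0.0397
```

Run:
```python
from fit import *
state();plan([(*tcp(-.013,9),-15.5),(*tcp(-.013,18),-15.5),(*tcp(-.013,26),-15.5)],.7)
```

```text
17.4 [0.5968 0.2294 0.1703] [179.02  -1.11 -15.81] F [-2.84 -0.32  9.66] w 0.0397
{"translation": [[-0.04, -0.39, -0.13], [-0.05, -0.4, -0.12], [0.0, -0.66, 0.16], [0.0, -0.67, 0.15], [0.0, -0.56, 0.23], [0.01, -0.56, 0.23]], "twist": [-0.2, -0.2, 0.0, 0.0, 0.0, 0.0]}
```

Call:
arm_command:
  translation:
    - [0,-0.4,0]
    - [0,-0.5,0.05]
    - [0,-0.6,0.1]
    - [0,-0.6,0.15]
  twist: [0,0,0,0]

```text
time_s: 17.9
tool_pos: [0.6023, 0.2492, 0.1675]
tool_rot: [178.9, -1.1, -15.9]
force: [-1.3, -2.3, 2.8]
grip_width: 0.0393
```

Run:
```python
from fit import *
from cell import optics
state();plan([(*tcp(-.013,18),-15.5),(*tcp(-.013,26),-15.5)],.7)
s=optics.read_camera('scene')['img'];d=optics.read_camera('side')['img']
C=lambda i,x,y,w,h,k:cv2.resize(i[y:y+h,x:x+w],None,fx=k,fy=k,interpolation=cv2.INTER_CUBIC)
cv2.imwrite('pics/ins2.png',np.hstack([C(s,200,190,100,100,4),C(d,275,90,100,100,4)]))
```

```text
17.9 [0.6023 0.2492 0.1675] [178.86  -1.09 -15.88] F [-1.31 -2.35  2.79] w 0.0393
{"translation": [[-0.08, -0.06, -0.22], [-0.0, -0.56, 0.23], [-0.0, -0.56, 0.23]], "twist": [-0.4, 0.0, 0.0]}
```

View pics/ins2.png

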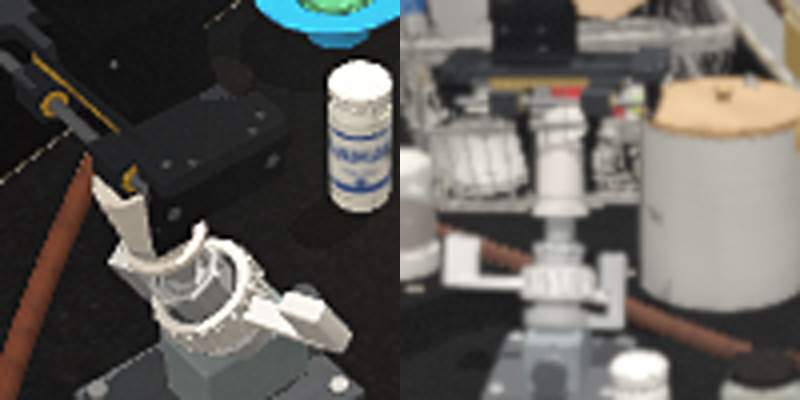

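Call:
arm_command:
  translation:
    - [0,-0.4,0.1]
    - [0,-0.5,0.2]
    - [0,-0.5,0.25]
    - [0,-0.3,0.2]
  twist: [0,0,0,0]

```text
time_s: 18.5
tool_pos: [0.6073, 0.2671, 0.1586]
tool_rot: [178.9, -1.1, -15.8]
force: [-0.8, -2.0, 2.6]
grip_width: 0.0395
```

Run:
```python
from fit import *
o=state();p=np.array(o['tool_pos'])+[0,0,.019]-m;print('grasp pt in socket frame',(frame(CY).T@p).round(4));plan([(*tcp(-.045,26),-15.5)],.6)
```

```text
18.5 [0.6073 0.2671 0.1586] [178.9   -1.06 -15.83] F [-0.84 -2.02  2.61] w 0.0395
grasp pt in socket frame [-0.0089  0.0009  0.0711]
{"translation": [[-0.01, 0.35, 0.37], [-0.01, 0.34, 0.37], [-0.02, 0.35, 0.37], [-0.01, 0.34, 0.37], [-0.02, 0.35, 0.37], [-0.02, 0.34, 0.37]], "twist": [-0.1, -0.1, -0.1, -0.1, -0.1, -0.1]}
```

Call:
arm_command:
  translation:
    - [0,0.5,0.2]
    - [0,0.4,0.35]
    - [0,0.35,0.4]
    - [0,0.3,0.4]
  twist: [0,0,0,0]

```text
time_s: 19.0
tool_pos: [0.6038, 0.2558, 0.1446]
tool_rot: [179.5, -1.1, -15.7]
force: [-0.3, 4.0, -0.3]
grip_width: 0.0396
```

```bash
cat >> fit.py <<'E'
def gp():
    o=state();p=np.array(o['tool_pos'])+[0,0,.019]-m;print('grasp pt in socket frame',(frame(CY).T@p).round(4),'F sock',(frame(CY).T@np.array(o['force'])).round(1));plan([(*tcp(-.045,26),-15.5)],.6)
E
python3 -c "from fit import *;gp()"
```

```text
19.0 [0.6038 0.2558 0.1446] [179.45  -1.12 -15.69] F [-0.28  3.96 -0.27] w 0.0396
grasp pt in socket frame [-0.0044  0.0005  0.0534] F sock [-3.5 -1.3  1.4]
{"translation": [[-0.02, 0.3, 0.28], [-0.02, 0.3, 0.27], [-0.01, 0.3, 0.28]], "twist": [-0.1, -0.1, -0.1]}
```

Call:
arm_command:
  translation:
    - [0,0.15,0.4]
    - [0,0.15,0.4]
    - [0,0.15,0.4]
    - [0,0.15,0.4]
  twist: [0,0,0,0]

```text
time_s: 19.5
tool_pos: [0.6034, 0.2537, 0.1384]
tool_rot: [179.8, -1.4, -15.7]
force: [-5.7, 1.0, 18.6]
grip_width: 0.0392
```

```bash
python3 -c "from fit import *;gp()"
```

```text
19.5 [0.6034 0.2537 0.1384] [179.8   -1.43 -15.68] F [-5.68  1.02 18.6 ] w 0.0392
grasp pt in socket frame [-0.0052  0.0007  0.0468] F sock [ 8.6 -5.7 16.5]
{"translation": [[-0.03, 0.34, 0.1], [-0.03, 0.34, 0.11]], "twist": [-0.1, -0.1]}
```

Call:
arm_command:
  translation:
    - [0,0.3,0]
    - [0,0.3,0.1]
    - [0,0.2,0.3]
    - [0,0.1,0.4]
  twist: [0,0,0,0]

```text
time_s: 20.0
tool_pos: [0.6022, 0.2502, 0.1391]
tool_rot: [-179.7, -1.7, -15.6]
force: [-7.3, -0.3, 23.4]
grip_width: 0.039
```

```bash
python3 -c "
from fit import *;gp()
from cell import optics
w=wrist('wz')['img'];s=optics.read_camera('scene')['img'];d=optics.read_camera('side')['img']
C=lambda i,x,y,w,h,k:cv2.resize(i[y:y+h,x:x+w],None,fx=k,fy=k,interpolation=cv2.INTER_CUBIC)
cv2.imwrite('pics/ins3.png',np.hstack([C(s,205,200,90,90,3),C(d,285,100,80,90,3),C(w,230,60,180,180,1.5)]))
# white/flange profile is checked numerically later
"
```

```text
20.0 [0.6022 0.2502 0.1391] [-179.71   -1.74  -15.57] F [-7.34 -0.32 23.44] w 0.039
grasp pt in socket frame [-0.0015  0.0004  0.0458] F sock [12.3 -7.  20.1]
{"translation": [[-0.04, 0.3, 0.27]], "twist": [-0.1]}
```

Call:
arm_command:
  translation:
    - [0,0,-0.2]
    - [0,0,-0.1]
    - [0,0,0]
    - [0,0,0]
  twist: [0,0,0,0]
  grip: 70

```text
time_s: 20.65
tool_pos: [0.602, 0.2436, 0.1393]
tool_rot: [179.7, -1.7, -15.8]
force: [0.6, 0.4, 0.0]
grip_width: 0.0598
```

Call:
arm_command:
  translation:
    - [0,0,-2]
    - [0,0,-4]
    - [0,0,-4]
    - [0,-1,-3]
    - [0,-1,-2]
    - [0,0,0]
  twist: [0,0,0,0,0,0]

```text
time_s: 21.4
tool_pos: [0.6032, 0.2653, 0.2995]
tool_rot: [179.8, -1.8, -15.8]
force: [-0.2, -0.3, 0.3]
grip_width: 0.0608
```

```bash
cat > look.py <<'E'
from fit import *
from cell import optics
state();w=wrist('wz');s=optics.read_camera('scene');d=optics.read_camera('side')
F=frame(CY);t=np.linspace(0,2*np.pi,73)
def circ(r,a):return m+(F@np.array([r*np.cos(t),r*np.sin(t),a+0*t])).T
out=[]
for c,(x,y,W,H),k in((s,(205,200,90,90),4),(d,(285,100,90,90),4),):
    i=cv2.resize(c['img'][y:y+H,x:x+W],None,fx=k,fy=k,interpolation=cv2.INTER_CUBIC);j=i.copy()
    for a,r,col in((.061,.02,(0,0,255)),(0,.024,(0,255,0)),(.006,.024,(0,255,0))):
        q=(proj(c,circ(r,a))-[x,y]+.5)*k;cv2.polylines(j,[q.astype(int)],1,col,1)
    out.append(np.vstack([i[:300],j[:300]]) )
c=w;k=2
q0=proj(c,m+.03*F[:,2])[0].astype(int);x,y=np.clip(q0-[40,75],0,[560,250])
i=cv2.resize(c['img'][y:y+150,x:x+40],None,fx=k,fy=k)
cv2.imwrite('pics/look.png',np.hstack(out));print(q0)
E
python3 look.py
```

```text
21.4 [0.6032 0.2653 0.2995] [179.84  -1.78 -15.76] F [-0.22 -0.27  0.33] w 0.0608
[321 207]
```

View pics/look.png

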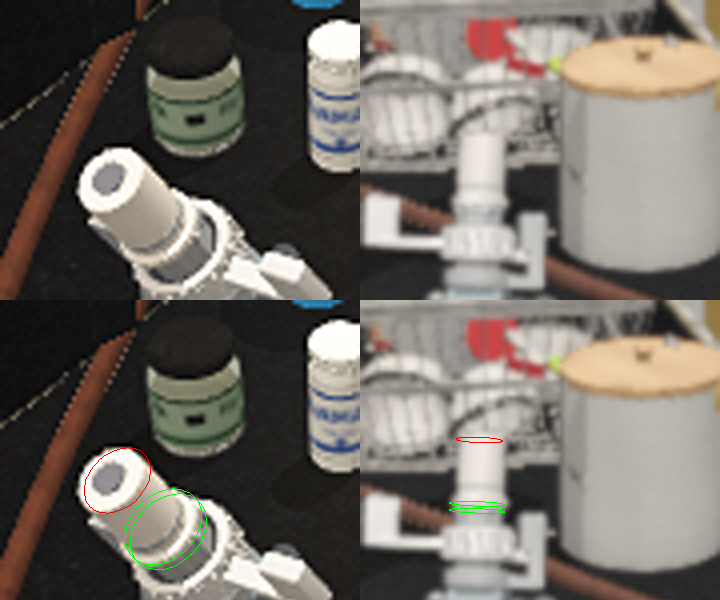

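The cartridge leans in the socket with its flange at the mouth, and the overlay matches within about 1 px in the scene view. To be sure it's seated, I'll press its top along the axis with shut fingers.

Run:
```python
from fit import *
Z=frame(CY)[:,2];print(m+.061*Z)
plan([(*(m+.083*Z),-15.5)],2.5)
```

```text
[0.60314613 0.25536809 0.17242644]
{"translation": [[0.05, -0.05, 2.08], [0.05, -0.05, 2.08], [0.05, -0.05, 2.07], [0.05, -0.05, 2.08], [0.05, -0.04, 2.07]], "twist": [-0.1, -0.1, -0.1, -0.1, -0.1]}
```

Call:
arm_command:
  translation:
    - [0,0,0]
    - [0,0,0]
    - [0.05,-0.05,2]
    - [0.05,-0.05,2]
    - [0.05,-0.05,2]
    - [0,0,2]
    - [0,0,1.8]
    - [0,0,0]
  twist: [0,0,0,0,0,0,0,0]
  grip: 0

```text
time_s: 22.55
tool_pos: [0.6049, 0.2588, 0.1852]
tool_rot: [179.2, -1.2, -15.9]
force: [0.3, 0.4, -0.2]
grip_width: 0.001
```

Run:
```python
from fit import *
o=state();print((frame(CY).T@(np.array(o['tool_pos'])-m)).round(4));plan([(*(m+.057*frame(CY)[:,2]),-15.5)],.5)
```

```text
22.55 [0.6049 0.2588 0.1852] [179.2   -1.2  -15.93] F [ 0.26  0.39 -0.23] w 0.001
[0.0022 0.0008 0.0741]
{"translation": [[-0.02, 0.14, 0.41], [-0.02, 0.14, 0.41], [-0.02, 0.14, 0.41], [-0.01, 0.14, 0.41]], "twist": [-0.1, -0.1, -0.1, -0.1]}
```

Call:
arm_command:
  translation:
    - [0,0.15,0.4]
    - [0,0.1,0.3]
    - [0,0.1,0.3]
  twist: [0,0,0]

```text
time_s: 22.92
tool_pos: [0.6059, 0.2588, 0.1809]
tool_rot: [179.6, -1.5, -15.9]
force: [-2.2, 0.3, 9.2]
grip_width: 0.0006
```

Call:
arm_command:
  translation:
    - [0,0.1,0.3]
    - [0,0.1,0.3]
  twist: [0,0]

```text
time_s: 23.18
tool_pos: [0.6072, 0.2602, 0.1811]
tool_rot: [-180.0, -1.9, -15.8]
force: [-1.1, 0.4, 7.4]
grip_width: 0.0008
```

Run:
```python
from fit import *
o=state();print((frame(CY).T@(np.array(o['tool_pos'])-m)).round(4))
```

```text
23.175 [0.6072 0.2602 0.1811] [-179.96   -1.9   -15.83] F [-1.06  0.44  7.36] w 0.0008
[-0.0013  0.0027  0.0713]
```

Call:
arm_command:
  translation:
    - [0,0.3,0.4]
    - [0,0.4,0.6]
    - [0,0.4,0.8]
    - [0,0.3,0.8]
  twist: [0,0,0,0]

```text
time_s: 23.68
tool_pos: [0.6102, 0.2636, 0.1802]
tool_rot: [-178.1, -3.2, -15.5]
force: [-6.2, 0.2, 23.0]
grip_width: 0.0005
```

Run:
```python
from fit import *
o=state();print((frame(CY).T@(np.array(o['tool_pos'])-m)).round(4))
```

```text
23.675 [0.6102 0.2636 0.1802] [-178.13   -3.2   -15.51] F [-6.23  0.22 23.03] w 0.0005
[-0.0054  0.0046  0.0723]
```

Call:
arm_command:
  translation:
    - [0,0,-2]
    - [0,0,-5]
    - [0,0,-5]
    - [0,0,0]
  twist: [0,0,0,0]

```text
time_s: 24.18
tool_pos: [0.6031, 0.2627, 0.3094]
tool_rot: [-177.9, -3.6, -15.5]
force: [0.1, -0.7, 0.0]
grip_width: 0.0006
```

Run:
```python
from fit import *
state()
plan([(.508,.2233,.26,92)],4.5,9.2)
```

```text
24.175 [0.6031 0.2627 0.3094] [-177.9    -3.57  -15.5 ] F [ 0.05 -0.65  0.  ] w 0.0006
{"translation": [[-0.68, 0.53, 0.41], [-0.75, 0.42, 0.41], [-0.81, 0.29, 0.41], [-0.84, 0.16, 0.41], [-0.86, 0.03, 0.41], [-0.85, -0.1, 0.41], [-0.82, -0.24, 0.41], [-0.78, -0.36, 0.41], [-0.71, -0.48, 0.41], [-0.63, -0.58, 0.42]], "twist": [-9.0, -9.0, -9.0, -9.0, -9.0, -9.0, -9.0, -9.0, -9.0, -9.0]}
{"translation": [[-0.53, -0.68, 0.41], [-0.41, -0.75, 0.42]], "twist": [-9.0, -9.0]}
```

Call:
arm_command:
  translation:
    - [-0.68,0.53,0.41]
    - [-0.75,0.42,0.41]
    - [-0.81,0.29,0.41]
    - [-0.84,0.16,0.41]
    - [-0.86,0.03,0.41]
    - [-0.85,-0.1,0.41]
    - [-0.82,-0.24,0.41]
    - [-0.78,-0.36,0.41]
    - [-0.71,-0.48,0.41]
    - [-0.63,-0.58,0.42]
  twist: [-9,-9,-9,-9,-9,-9,-9,-9,-9,-9]
  grip: 70

```text
time_s: 25.42
tool_pos: [0.5252, 0.2251, 0.2588]
tool_rot: [176.3, -1.7, 77.5]
force: [-0.8, -0.6, 0.4]
grip_width: 0.0608
```

Call:
arm_command:
  translation:
    - [-0.53,-0.68,0.41]
    - [-0.41,-0.75,0.42]
    - [0,0,0]
  twist: [-9,-9,0]

```text
time_s: 25.8
tool_pos: [0.509, 0.2162, 0.2477]
tool_rot: [176.1, -0.3, 95.9]
force: [0.1, -1.2, 0.4]
grip_width: 0.0612
```

Run:
```python
from fit import *
state()
c=wrist('wy');print(proj(c,[m+.061*frame(CY)[:,2],tab(m,CY,.6,.015,.017)]).round(1))
plan([(.5104,.2233,.19,92)],4)
```

```text
25.8 [0.509  0.2162 0.2477] [176.09  -0.3   95.92] F [ 0.07 -1.16  0.39] w 0.0612
[[354.1 301.1]
 [337.8 196.2]]
{"translation": [[0.34, 0.08, 2.9], [0.35, 0.07, 2.9]], "twist": [1.9, 1.9]}
```

Call:
arm_command:
  translation:
    - [0.34,-0.1,2.9]
    - [0.35,-0.1,2.9]
    - [0,-0.2,2]
    - [0,0,0]
  twist: [1.9,1.9,0,0]

```text
time_s: 26.35
tool_pos: [0.5126, 0.2246, 0.1688]
tool_rot: [176.0, -0.7, 91.4]
force: [0.6, 0.2, 0.5]
grip_width: 0.0611
```

Run:
```python
from fit import *
state()
plan([(.5104,.2233,.13,92,2)],4)
```

```text
26.35 [0.5126 0.2246 0.1688] [175.96  -0.73  91.38] F [0.55 0.21 0.52] w 0.0611
{"translation": [[-0.06, -0.11, 1.94], [-0.06, -0.11, 1.94]], "twist": [-0.3, -0.3]}
```

Call:
arm_command:
  translation:
    - [0,-0.25,1.9]
    - [0,-0.25,1.9]
    - [0,-0.2,1.9]
    - [0,-0.1,1.2]
    - [0,0,0]
  twist: [0,0,0,0,0]

```text
time_s: 26.98
tool_pos: [0.5101, 0.2255, 0.0957]
tool_rot: [175.9, -0.8, 91.3]
force: [-0.5, -0.0, 0.2]
grip_width: 0.0608
```

Run:
```python
from fit import *
state()
plan([(.5104,.2233,.098,92,2)],4)
```

```text
26.975 [0.5101 0.2255 0.0957] [175.89  -0.77  91.31] F [-0.55 -0.03  0.16] w 0.0608
{"translation": [[-0.11, 0.01, -0.12], [-0.11, 0.01, -0.11]], "twist": [-0.3, -0.3]}
```

Close on the tab, then push back along the axis.

Call:
arm_command:
  translation:
    - [-0.1,0,-0.1]
    - [-0.1,0,-0.1]
    - [0,0,0]
    - [0,0,0]
  twist: [0,0,0,0]
  grip: 0
  force: 35

```text
time_s: 27.48
tool_pos: [0.5114, 0.2233, 0.0995]
tool_rot: [175.7, -0.7, 91.3]
force: [0.5, -3.9, 2.1]
grip_width: 0.029
```

Call:
arm_command:
  translation:
    - [-0.15,0,0.3]
    - [-0.15,0,0.35]
    - [-0.15,0,0.35]
    - [0,0,0.1]
  twist: [0,0,0,0]

```text
time_s: 27.98
tool_pos: [0.5096, 0.2222, 0.0932]
tool_rot: [175.8, -0.6, 91.5]
force: [-3.1, -0.6, 8.6]
grip_width: 0.0282
```

Run:
```python
from fit import *
where(P0)
```

```text
27.975 [0.5096 0.2222 0.0932] [175.83  -0.58  91.52] F [-3.11 -0.6   8.61] w 0.0282
th 0.571 s 0.0211 res [ 0.7 -0.  -0.1]
```

Run:
```python
from fit import *
tabplan([(.42,.0215),(.28,.0215),(.14,.0215),(.02,.0215)],.571,.0211,.9)
```

```text
{"translation": [[0.57, 0.04, 0.29], [0.57, -0.0, 0.3], [0.53, 0.04, 0.26], [0.54, -0.01, 0.26], [0.53, 0.04, 0.26], [0.53, -0.0, 0.26], [0.46, 0.03, 0.22], [0.46, -0.01, 0.21]], "twist": [4.8, 4.8, 4.4, 4.4, 4.4, 4.4, 3.8, 3.8]}
```

Call:
arm_command:
  translation:
    - [0.57,0.04,0.35]
    - [0.57,0,0.35]
    - [0.53,0.04,0.32]
  twist: [4.8,4.8,4.4]

```text
time_s: 28.35
tool_pos: [0.5137, 0.2424, 0.0882]
tool_rot: [175.7, -1.6, 77.6]
force: [-2.9, 0.3, 7.1]
grip_width: 0.0291
```

Run:
```python
from fit import *
th,s=where(P0);tabplan([(.22,.021),(.02,.021)],th,s,.9)
```

```text
28.35 [0.5137 0.2424 0.0882] [175.66  -1.64  77.55] F [-2.91  0.35  7.13] w 0.0291
th 0.327 s 0.0166 res [-0.9  0.2  0. ]
{"translation": [[0.31, 0.03, 0.4], [0.31, 0.01, 0.39], [0.76, 0.1, 0.37], [0.76, 0.01, 0.37]], "twist": [3.4, 3.4, 6.3, 6.3]}
```

Call:
arm_command:
  translation:
    - [0,0.03,0.4]
    - [0.2,0.02,0.5]
    - [0.4,0.03,0.5]
    - [0.5,0.03,0.5]
  twist: [0,3.4,4.5,4.5]

```text
time_s: 28.85
tool_pos: [0.5201, 0.2603, 0.0764]
tool_rot: [175.7, -2.9, 65.4]
force: [-0.8, 1.9, 7.4]
grip_width: 0.0292
```

Run:
```python
from fit import *
th,s=where(P0);tabplan([(.02,.021)],th,s,.7)
```

```text
28.85 [0.5201 0.2603 0.0764] [175.73  -2.86  65.41] F [-0.76  1.93  7.39] w 0.0292
th 0.063 s 0.0189 res [-0.1  0.  -0. ]
{"translation": [[0.24, 0.06, 0.34]], "twist": [2.7]}
```

Call:
arm_command:
  translation:
    - [0.3,0,0.3]
    - [0.3,0,0.2]
    - [0.1,0,0]
  twist: [4,4,1]

```text
time_s: 29.22
tool_pos: [0.5258, 0.2683, 0.0766]
tool_rot: [175.7, -3.5, 56.6]
force: [-3.3, -1.8, 10.8]
grip_width: 0.0293
```

Run:
```python
from fit import *
th,s=where(P0);tabplan([(th,0.0)],th,s,.4)
```

```text
29.225 [0.5258 0.2683 0.0766] [175.73  -3.54  56.64] F [-3.29 -1.76 10.81] w 0.0293
th -0.042 s 0.0146 res [-0.8  0.6 -0.1]
{"translation": [[0.15, -0.05, -0.33], [0.15, -0.05, -0.33], [0.15, -0.05, -0.33], [0.16, -0.05, -0.32]], "twist": [-0.0, -0.0, -0.0, -0.0]}
```

Call:
arm_command:
  translation:
    - [0.1,-0.05,-0.35]
    - [0.15,-0.05,-0.35]
    - [0.15,-0.05,-0.35]
    - [0.15,-0.05,-0.35]
    - [0,0,0]
  twist: [0,0,0,0,0]

```text
time_s: 29.85
tool_pos: [0.5266, 0.2727, 0.0937]
tool_rot: [175.1, -3.3, 57.3]
force: [-0.3, 2.3, -2.5]
grip_width: 0.0286
```

Run:
```python
from fit import *
th,s=where(P0)
```

```text
29.85 [0.5266 0.2727 0.0937] [175.14  -3.25  57.32] F [-0.28  2.26 -2.46] w 0.0286
th -0.000 s -0.0027 res [-1.4  0.9 -0.2]
```

Call:
arm_command:
  translation:
    - [0,0,0]
    - [0,0,0]
    - [0,0,0]
    - [0,0,0]
  twist: [0,0,0,0]
  grip: 75

```text
time_s: 30.35
tool_pos: [0.5264, 0.2749, 0.0941]
tool_rot: [175.3, -3.5, 57.2]
force: [-0.0, -0.4, -0.0]
grip_width: 0.0604
```

Call:
arm_command:
  translation:
    - [0,-0.2,-2]
    - [0,-0.3,-4]
    - [0,-0.5,-5]
    - [0,-1,-5]
    - [0,-2,-2]
    - [0,0,0]
    - [0,0,0]
  twist: [0,0,0,0,0,0,0]

```text
time_s: 31.22
tool_pos: [0.4729, 0.2983, 0.2821]
tool_rot: [175.1, -3.7, 57.4]
force: [-0.3, -0.6, -1.5]
grip_width: 0.0655
```

```bash
cat > fin.py <<'E'
from fit import *
from cell import optics
state();w=wrist('wf');s=optics.read_camera('scene');F=frame(CY)
print('pred tab top fwd/back wrist',proj(w,[tab(m,CY,0,0,.017),tab(m,CY,0,.015,.017),m+.061*F[:,2]]).round(1).tolist())
print('scene same',proj(s,[tab(m,CY,0,0,.017),tab(m,CY,0,.015,.017),m+.061*F[:,2]]).round(1).tolist())
# scene now vs start: the tab must look as at the start (sleeve forward)
a=cv2.imread('pics/scene0.png');b=s['img']
t=a[272:298,250:272];r=cv2.matchTemplate(b[262:308,240:282],t,cv2.TM_CCOEFF_NORMED);_,v,_,l=cv2.minMaxLoc(r);print('tab match',v,'shift',l[0]-10,l[1]-10)
for n,(x,y,W,H) in dict(rackcaps=(345,170,45,35),shaker=(280,203,20,40),jar=(240,203,30,35),lemon=(310,227,28,25),onion=(337,231,30,30),garlic=(393,163,22,20)).items():
    t=a[y:y+H,x:x+W];r=cv2.matchTemplate(b[y-8:y+H+8,x-8:x+W+8],t,cv2.TM_CCOEFF_NORMED);_,v,_,l=cv2.minMaxLoc(r);print(n,round(v,3),l[0]-8,l[1]-8)
E
python3 fin.py
```

```text
31.225 [0.4729 0.2983 0.2821] [175.07  -3.73  57.36] F [-0.34 -0.58 -1.48] w 0.0655
pred tab top fwd/back wrist [[326.6, 219.8], [320.6, 216.6], [347.9, 301.1]]
scene same [[256.2, 281.9], [259.2, 284.7], [233.8, 244.5]]
tab match 0.996260941028595 shift 0 0
rackcaps 1.0 0 0
shaker 0.272 7 8
jar 0.416 0 0
lemon 1.0 0 0
onion 1.0 0 0
garlic 1.0 0 0
```

Call:
arm_command:
  translation:
    - [-3,-2,-3]
    - [-4,0,-3]
    - [-5,0,-2]
    - [-5,0,0]
    - [-5,0,0]
    - [0,0,0]
    - [0,0,0]
  twist: [0,0,0,0,0,0,0]

```text
time_s: 32.2
tool_pos: [0.3727, 0.1837, 0.3495]
tool_rot: [175.7, -3.6, 56.9]
force: [0.4, 0.5, 0.1]
grip_width: 0.065
```

```bash
cat >> fin.py <<'E'
cv2.imwrite('pics/fin.png',b)
# cartridge in the scene now vs the moment after release with the sleeve hooked (look.png upper left, 4x crop from 205,200)
k=cv2.resize(b[200:290,205:295],None,fx=4,fy=4,interpolation=cv2.INTER_CUBIC);L=cv2.imread('pics/look.png')[:300,:360]
t=L[140:245,75:185];r=cv2.matchTemplate(k[110:275,45:215],t,cv2.TM_CCOEFF_NORMED);_,v,_,l=cv2.minMaxLoc(r);print('cartridge vs after insertion',round(v,3),'shift px',(l[0]-30)/4,(l[1]-30)/4)
E
python3 fin.py
```

```text
32.2 [0.3727 0.1837 0.3495] [175.69  -3.55  56.93] F [0.41 0.5  0.13] w 0.065
pred tab top fwd/back wrist [[427.5, 211.8], [419.7, 209.5], [448.8, 277.2]]
scene same [[256.2, 281.9], [259.2, 284.7], [233.8, 244.5]]
tab match 0.9959761500358582 shift 0 0
rackcaps 0.726 0 0
shaker 0.985 0 0
jar 0.999 0 0
lemon 1.0 0 0
onion 1.0 0 0
garlic 0.997 0 0
cartridge vs after insertion 0.946 shift px -0.75 0.5
```

```bash
python3 -c "
from cell import env;print(env.sign_off())"
```

```text
the job is handed in; nothing more can be done
None
```

I did the whole job in about 32 s of robot time and handed it in; no verdict was reported.

**What I did:**
- I pinched the tab, pulled the sleeve back about 20 mm and twisted it about 0.6 rad, and the hook held it when I let go.
- The tool can only point down, so I gripped the cartridge upright and let it swing in the pads to the barrel's lean as I pushed it in. I then pressed its top with about 23 N, and it did not give.
- Last, I twisted the sleeve back, eased it forward, let go and moved clear.

**Last checks that passed:**
- **Sleeve:** the tab matches its starting position in the scene picture with 0 px shift, so the sleeve is fully forward.
- **Caps:** the rack with the two caps showed 0 px shift. This comes from the picture before the last retreat, because the arm partly hid the rack in the final one.
- **Bystanders:** the shaker, jar, lemon, onion and garlic all showed 0 px shift.
- **Robot:** the wrist force is about zero and nothing is touching.

**Checks that were weaker or disagreed:**
- **Depth:** my gripper-position estimate put the cartridge about 4 mm short of home. I put this down to error in my estimate of the mouth's height. The flange in the side picture, the firm press and the sleeve closing all point to it being seated.
- **Cartridge position:** its picture shifted by about 0.9 px (around 2 mm) between insertion and the end, probably from the press and slack in the socket.

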